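# Make up two repair kits at the inspection bench

## Robot

A 6-joint arm with a two-finger parallel gripper is mounted at the origin on the work surface. World frame = base frame: x ahead of the robot, y to its left, z up, the work surface at z = 0. Lengths are in m, angles in degrees, forces in N, time in s.
With the tool pointing down it reaches from about 0.375 to 0.9 m from the base axis. Payload 3.1 kg.
Tool frame: the origin (TCP) lies on the centre line of the jaws, within the pads' length; the fingertips stand 8 mm ahead of it and the grasp point (between the pads) lies 11 mm behind it; z points along the fingers, y is the line along which they close (so a half turn about z gives the same grasp; the last joint's range is limited). The gripper opens to 87 mm and grips with 3 to 60 N. Pads are 19 mm wide; open, the fingers measure 117 mm over their backs; the gripper's body (75 mm by 190 mm) begins 51 mm behind the grasp point.
Start: joints at [-80.701, 30.224, 82.088, -0, 67.689, -10.227], TCP at [0.209, -0.589, 0.231] pointing down, gripper open.
Joint ranges: [-176.69, 176.69], [-43.24, 126.21], [12.49, 139.97], [-82, 262], [0, 151.66], [-163.58, 163.58]. Speed limits (degrees/s): [159.86, 159.86, 180, 180, 180, 180].

## Interface

Orientations are given as a 3x3 rotation matrix whose columns are the frame's x, y, z axes.
In Python, from rig import * gives the robot as it stands.
- The arm moves only by the tool step_arm, never from a script. Its argument "targets" is a list of rows, each a list of 5 numbers: the opening, from -1 (shut) to 1 (fully open), then the shift along the world's x, y, z normalised to -1 to 1, where 1 is 0.25 m, then the turn about the world's z normalised to -1 to 1, where 1 is 180 degrees. In form: [[fingers, x, y, z, turn], ...]. A call has 1 to 20 rows; each row is the pose to reach, as a shift and turn from the pose commanded when the call began, turning the shorter way round; what a row does not reach only later rows make up. A row lasts 1/10 s, in which the tool goes at most 50 mm and 8.59 degrees, less where a joint would pass 70% of its speed; a pose out of reach is approached as far as the arm can. A call with a number of a shift or a turn outside -1 to 1 is refused whole. A call with a gripper value outside its range is refused whole. The fingers move at their own pace and stop on an object; the grip force is fixed at half the most. Time passes only in rows, so rows that repeat a pose let the fingers close. It gives the time, the measured TCP pose, the force, the opening and the grip force at its end, in the units of the state.
- read_state(): the state, without advancing time (a new reading comes with each control period).
- capture(name): name is "scene" or "top" or "wrist"; returns a dict with "color" (400x640x3 uint8, red, green, blue), "mtx" (3x3 intrinsics, pixels), "pose" (4x4, takes a point from camera to world coordinates). Camera axes: x right, y down, z forward; pixel columns grow to the right and rows downward; lengths in m; the calibration is good to about 2 mm. A picture is of the moment at which its call begins. There is no depth.
- hand_in(): hands the job in; it is judged then, once.
The state is a dict: "time_s": time; "joint_positions": joint angles; "qvel": joint speeds; "tau": joint torques, N m; "position": TCP position; "tcp_rot": TCP orientation; "force": force on the tool from outside, world axes, zero at the start; "moment": the same for the moment, N m; "opening": opening from 0.0 (shut) to 1.0 (fully open); "grasp_force": force on a finger pad.
Only numpy, scipy, OpenCV 4.12 (cv2) and the standard library are available. Lean on these libraries where they do the work, as an engineer would, in place of code of your own. Each camera call takes 0.05 s, during which the arm holds its last target. There are 200 camera calls.

## Task

Make up the two repair kits from the stock in the middle of the bench: the blue tray gets the green board, the black heat sink and the orange relay, and the yellow tray gets the red board and the silver heat sink. Lay each board lengthwise in its tray's long pocket and give every other part a square pocket of its own, all flat on the pocket floor and upright; set the parts down, do not drop or throw them. Leave the white relay, the copper transformer and the purple capacitor where they stand.

Things in the scene. Friction and masses are not known exactly. Their poses are not given: they have to be found in the camera images.
- blue_tray: Blue kit tray, 134 x 134 x 11 mm high, fixed; origin: centre of its underside, z up. Floor 3 mm thick; walls and dividers 4 mm thick, 8 mm above the floor. +x half: one long pocket, 61 (x) x 126 (y) mm, centre x = +32.5, y = 0 mm. -x half: two square pockets, 61 x 61 mm, centres x = -32.5, y = +32.5 and -32.5 mm. Yaw within 0.35 rad of 0: the long pocket is the one farther from the robot.
- yellow_tray: Yellow kit tray, 134 x 134 x 11 mm high, fixed; origin: centre of its underside, z up. Floor 3 mm thick; walls and dividers 4 mm thick, 8 mm above the floor. +x half: one long pocket, 61 (x) x 126 (y) mm, centre x = +32.5, y = 0 mm. -x half: two square pockets, 61 x 61 mm, centres x = -32.5, y = +32.5 and -32.5 mm. Yaw within 0.35 rad of 0: the long pocket is the one farther from the robot.
- green_board: Green circuit board, 80 x 34 x 4 mm, with a black connector at each end (to 16 mm above the underside). A plain metal shield box at its centre, 24 (x) x 28 (y) mm, reaching from 4 to 28 mm above the underside, is the place to grip it, across y. Origin: centre of the underside; x along the 80 mm length, z up. Loose, about 60 g, lies flat.
- red_board: Red circuit board, 80 x 34 x 4 mm, with a white connector at each end (to 16 mm above the underside). A plain metal shield box at its centre, 24 (x) x 28 (y) mm, reaching from 4 to 28 mm above the underside, is the place to grip it, across y. Origin: centre of the underside; x along the 80 mm length, z up. Loose, about 60 g, lies flat.
- black_sink: Black heat sink, a finned block 38 (x) x 36 (y) x 28 mm high, fins along x; grip it across y, on the outer fins. Origin: centre of the underside, z up. Loose, about 70 g.
- silver_sink: Silver (bare aluminium) heat sink, a finned block 38 (x) x 36 (y) x 28 mm high, fins along x; grip it across y, on the outer fins. Origin: centre of the underside, z up. Loose, about 70 g.
- orange_relay: Orange relay, a smooth block 36 (x) x 28 (y) x 34 mm high on a 7 mm dark foot of the same outline (part of that height), with a small dark stripe on top; grip it across y. Origin: centre of the underside, z up. Loose, about 50 g.
- white_relay: White relay, a smooth block 36 (x) x 28 (y) x 34 mm high on a 7 mm dark foot of the same outline (part of that height), with a small dark stripe on top; stays where it is. Origin: centre of the underside, z up. Loose, about 50 g.
- transformer: Small transformer, copper-coloured winding on a dark steel core, 44 (x) x 38 (y) x 36 mm high; stays where it is. Origin: centre of the underside. Loose, about 150 g.
- capacitor: Purple upright can capacitor with a bright steel top, 30 mm diameter, 42 mm high; stays where it is. Origin: centre of the underside. Loose, about 50 g.
Things that resemble listed ones, but are neither listed nor needed, are in the scene too. There is more than one size of the black_sink; the one meant has the size given above.

How it is judged:
By the outcome, as a careful person would: the job done as asked, in the order asked, and still so for the second after the job is handed in, with the robot touching nothing.
It also fails if it takes over 101 s, if anything falls off the work surface, if the arm or the gripper's body presses on something with over 40 N, if the wrist force passes 120 N, or if a joint passes its speed limit or range.

## Working session

There is one attempt and no reset: what is moved stays moved. The work goes in short steps, Python scripts to look and compute and a tool call to move; the robot and the scene stay as the last step left them, time stands still between calls to the robot, and variables do not carry over. Pictures are saved under pics/ and viewed, at most 14 in all, crops included, and the job is handed in when it is done.

Besides the shell and the picture viewer there is one more tool, called after "Emit:" by a JSON object that holds its "fn" and its "kwargs". step_arm: Moves the arm, as the interface text tells. Scaled input: -1 to 1 covers 0.25 m each way for a shift and 180 degrees each way for a turn. Its arguments: {"type":"object","properties":{"targets":{"type":"array","items":{"type":"array","items":{"type":"number"}}}},"required":["targets"]}

```bash
ls; mkdir -p pics
python3 - <<'E'
from rig import *
import cv2,pickle
for n in ["top","scene"]:
    c=capture(n); pickle.dump(c,open(f"{n}0.pkl","wb")); cv2.imwrite(f"pics/{n}0.png",c["color"][:,:,::-1]); print(n,c["mtx"].tolist(),c["pose"].round(4).tolist())
s=read_state(); print(s["time_s"],s["position"],s["tcp_rot"],s["opening"],s["force"])
E
```

```text
pics
top [[395.8657397411737, 0.0, 324.13622549757787], [0.0, 395.8657397411737, 196.47788044393886], [0.0, 0.0, 1.0]] [[-0.017, -0.9874, 0.1576, 0.4074], [-0.9999, 0.0171, -0.0004, -0.0162], [-0.0023, -0.1576, -0.9875, 0.8201], [0.0, 0.0, 0.0, 1.0]]
scene [[393.3542624768064, 0.0, 329.3596631336375], [0.0, 393.3542624768064, 206.60814526947973], [0.0, 0.0, 1.0]] [[-0.6022, 0.6884, -0.4042, 0.8633], [0.7983, 0.5232, -0.2984, 0.2264], [0.0061, -0.5024, -0.8646, 0.7272], [0.0, 0.0, 0.0, 1.0]]
0.1 [ 0.208829   -0.58840348  0.22966714] [[ 9.42496276e-01  3.34216520e-01 -2.95231639e-04]
 [ 3.34216445e-01 -9.42494348e-01  1.94222815e-03]
 [ 3.70870582e-04 -1.92921407e-03 -9.99998070e-01]] 0.9983420647436174 [0.19134331 0.13533815 0.24367506]
```

View pics/top0.png

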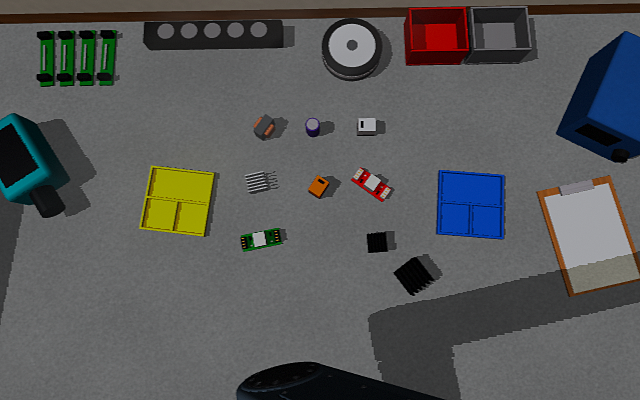

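View pics/scene0.png

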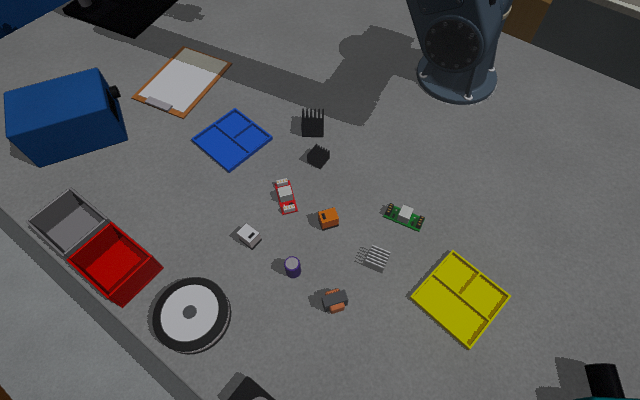

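Top view: yellow tray (178,202), blue tray (471,204), green board (262,239), red board (371,184), silver sink (261,181), orange relay (319,186), white relay (367,126), capacitor (312,127), transformer (263,127). There are two black sinks: small (377,242) and larger (415,275). Spare green boards stand in a rack at (75,57). The scene view shows the same set.

```bash
cat > h.py <<'E'
import numpy as np,cv2,pickle
def load(n): return pickle.load(open(n+".pkl","rb"))
def ray(c,u,v):
    d=np.linalg.inv(c["mtx"])@np.array([u,v,1.]); return c["pose"][:3,3],c["pose"][:3,:3]@d
def plane(c,u,v,z):
    o,d=ray(c,u,v); return o+d*(z-o[2])/d[2]
def tri(obs):
    A=np.zeros((3,3));b=np.zeros(3);L=[]
    for c,u,v in obs:
        o,d=ray(c,u,v); d=d/np.linalg.norm(d); P=np.eye(3)-np.outer(d,d); A+=P;b+=P@o; L.append((P,o))
    p=np.linalg.solve(A,b); return p,max(np.linalg.norm(P@(p-o)) for P,o in L)
def proj(c,p):
    q=c["pose"][:3,:3].T@(np.asarray(p)-c["pose"][:3,3]); q=c["mtx"]@q; return q[:2]/q[2]
def snap(name,tag):
    from rig import capture
    c=capture(name); pickle.dump(c,open(tag+".pkl","wb")); cv2.imwrite(f"pics/{tag}.png",c["color"][:,:,::-1]); return c
E
python3 - <<'E'
from h import *
t=load("top0");s=load("scene0")
for n,a,b in [("yel",(178,202),(460,298)),("blue",(471,204),(232,140)),("green",(262,239),(405,214)),("red",(371,184),(286,194)),("silver",(261,181),(375,257)),("orange",(319,186),(328,217)),("bsmall",(377,242),(318,156)),("bbig",(415,275),(313,122)),("white",(367,126),(249,236)),("cap",(312,127),(292,267)),("xf",(263,127),(334,300))]:
    p,e=tri([(t,*a),(s,*b)]); print(n,p.round(3),round(e,4))
a=plane(t,367,242,.028);b=plane(t,387,242,.028);print(np.linalg.norm(a-b)); 
from rig import *
c=snap("wrist","w0"); print(c["mtx"].tolist(),c["pose"].round(3).tolist())
E
```

```text
yel [ 0.532  0.292 -0.003] 0.0006
blue [ 0.516 -0.322 -0.003] 0.002
green [0.45  0.114 0.013] 0.0027
red [ 0.561 -0.114  0.012] 0.0007
silver [0.569 0.117 0.015] 0.0035
orange [ 0.556 -0.005  0.023] 0.0013
bsmall [ 0.44  -0.121  0.015] 0.0011
bbig [ 0.373 -0.191  0.022] 0.0032
white [ 0.684 -0.108  0.017] 0.0022
cap [0.683 0.007 0.022] 0.0001
xf [0.685 0.109 0.022] 0.0007
0.03976828728443863
[[346.05522274836073, 0.0, 321.77514523591987], [0.0, 346.05522274836073, 197.67168124476098], [0.0, 0.0, 1.0]] [[0.333, -0.905, -0.265, 0.281], [-0.943, -0.32, -0.092, -0.564], [-0.001, 0.28, -0.96, 0.385], [0.0, 0.0, 0.0, 1.0]]
```

Emit:
{"fn": "step_arm", "kwargs": {"targets": [[1, 0.52, 0.936, 0.28, -0.108], [1, 0.52, 0.936, 0.28, -0.108], [1, 0.52, 0.936, 0.28, -0.108], [1, 0.52, 0.936, 0.28, -0.108], [1, 0.52, 0.936, 0.28, -0.108], [1, 0.52, 0.936, 0.28, -0.108], [1, 0.52, 0.936, 0.28, -0.108]]}}

```text
time_s: 0.85
position: [0.3402, -0.3518, 0.3016]
tcp_rot: [[1.0, 0.006, 0.001], [0.006, -1.0, -0.0], [0.001, 0.0, -1.0]]
force: [-0.6, 0.0, -1.1]
opening: 1.0
grasp_force: 0.0
```

Emit:
{"fn": "step_arm", "kwargs": {"targets": [[1, 0.52, 0.94, 0, 0], [1, 0.52, 0.94, 0, 0], [1, 0.52, 0.94, 0, 0], [1, 0.52, 0.94, 0, 0], [1, 0.52, 0.94, 0, 0], [1, 0.52, 0.94, 0, 0], [1, 0.52, 0.94, 0, 0], [1, 0.52, 0.94, 0, 0]]}}

```text
time_s: 1.65
position: [0.4688, -0.1208, 0.3001]
tcp_rot: [[1.0, 0.002, -0.001], [0.002, -1.0, -0.001], [-0.001, 0.001, -1.0]]
force: [-0.7, -0.6, -0.1]
opening: 0.998
grasp_force: 0.0
```

Run:
```python
from h import *
from rig import *
c=snap("wrist","w1"); print(c["pose"].round(3).tolist()); s=read_state();print(s["position"],s["tcp_rot"].round(3).tolist(),s["joint_positions"])
```

```text
[[0.0, -0.96, -0.281, 0.546], [-1.0, 0.0, -0.001, -0.121], [0.001, 0.281, -0.96, 0.455], [0.0, 0.0, 0.0, 1.0]]
[ 0.46862371 -0.12121982  0.30015537] [[1.0, 0.001, -0.001], [0.001, -1.0, -0.0], [-0.001, 0.0, -1.0]] [-2.77293970e+01  1.43798882e+01  9.64908686e+01 -5.14152471e-02
  6.91623325e+01  6.22528147e+01]
```

Emit:
{"fn": "step_arm", "kwargs": {"targets": [[1, 0, 0.92, 0, 0], [1, 0, 0.92, 0, 0], [1, 0, 0.92, 0, 0], [1, 0, 0.92, 0, 0], [1, 0, 0.92, 0, 0], [1, 0, 0.92, 0, 0], [1, 0, 0.92, 0, 0]]}}

```text
time_s: 2.4
position: [0.4691, 0.1088, 0.3004]
tcp_rot: [[1.0, 0.001, -0.0], [0.001, -1.0, -0.001], [-0.0, 0.001, -1.0]]
force: [-0.1, -0.0, 0.3]
opening: 1.001
grasp_force: 0.0
```

Run:
```python
from h import *
from rig import *
c=snap("wrist","w2"); print(c["pose"].round(3).tolist()); s=read_state();print(s["position"],s["time_s"])
```

```text
[[-0.001, -0.96, -0.28, 0.546], [-1.0, 0.001, -0.002, 0.108], [0.002, 0.28, -0.96, 0.455], [0.0, 0.0, 0.0, 1.0]]
[0.46917399 0.10834221 0.30041605] 2.45
```

View pics/w1.png

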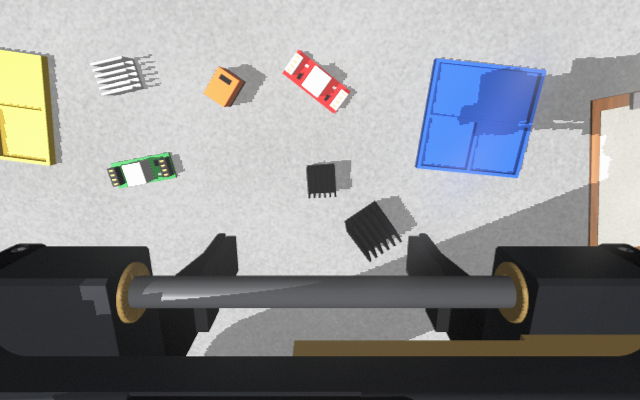

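View pics/w2.png

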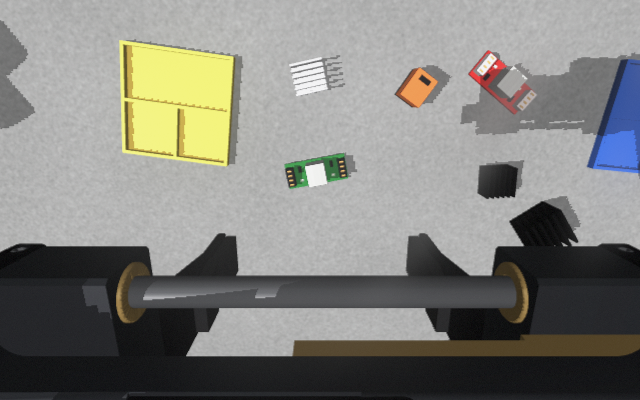

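Wrist views: in w1, small black sink (321,180), larger one (373,230), red board (317,81), orange relay (225,87), silver sink (122,75), green board (142,170), blue tray (480,118). In w2 the yellow tray is at (178,103).

Confusable things: black_sink is the small one at (321,180), about 39 mm, against the bigger one at (373,230). For green_board, the loose board at (142,170), not the rack boards at top (75,57). Orange relay (225,87) is the orange one, not the white one. For blue_tray and yellow_tray, the flat divided trays, not the blue box or the red and grey bins. Next I check close crops.

Run:
```python
from h import *
w1=load("w1");w2=load("w2")
T=[(w1,(142,170),"g1"),(w1,(321,180),"b1"),(w1,(225,87),"o1"),(w1,(317,81),"r1"),(w1,(124,75),"s1"),(w2,(316,171),"g2"),(w2,(497,180),"b2"),(w2,(416,87),"o2"),(w2,(503,82),"r2"),(w2,(312,75),"s2"),(w1,(373,230),"big")]
rows=[];r=[]
for c,(u,v),n in T:
    im=c["color"][v-36:v+37,u-38:u+39,::-1]; im=cv2.resize(im[:72,:76],None,fx=2.6,fy=2.6,interpolation=cv2.INTER_CUBIC)
    for k in range(-30,31,10):
        x=int((k+38.5)*2.6);y=int((k+36.5)*2.6)
        cv2.line(im,(x,0),(x,5 if k else 11),(0,0,255),1);cv2.line(im,(0,y),(5 if k else 11,y),(0,0,255),1)
    cv2.putText(im,n,(8,182),0,.5,(255,0,255),1)
    r.append(im)
while len(r)<12:r.append(r[0]*0)
cv2.imwrite("pics/m1.png",np.vstack([np.hstack(r[i:i+4]) for i in (0,4,8)]))
```

```text
(no output)
```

View pics/m1.png

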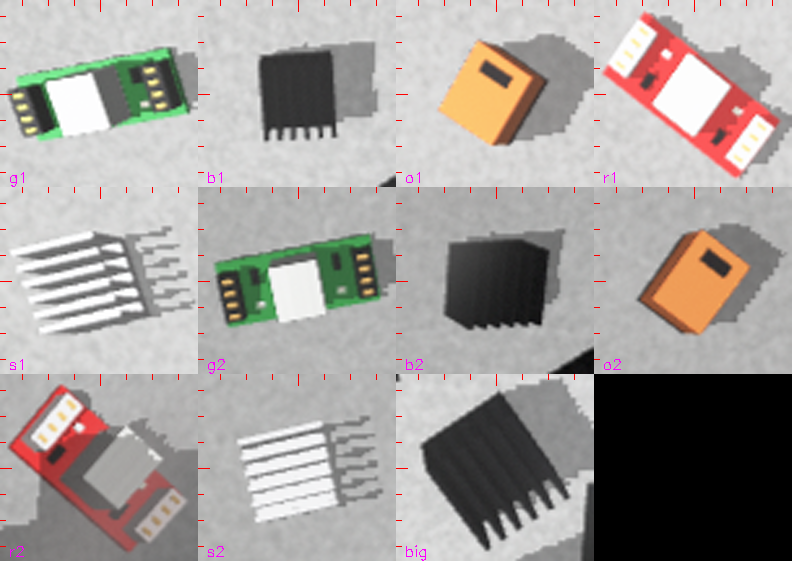

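The crops confirm it: b1 is the small black sink with fins along world x, and "big" is a clearly larger copy. Silver fins run roughly along world y. Now I triangulate the top-face corners and fit the trays.

```bash
cat > m.py <<'E'
from h import *
w1=load("w1");w2=load("w2");t=load("top0");s=load("scene0")
C={"g":((142,170),(316,171)),"b":((321,180),(497,180)),"o":((225,87),(416,87)),"r":((317,81),(503,82)),"s":((124,75),(312,75))}
def px(k,i,x,y): u,v=C[k][i]; return ((x+.5)/2.6-.5+u-38,(y+.5)/2.6-.5+v-36)
P={"g":([(48,77),(102,72),(110,129),(58,138)],[(70,80),(120,73),(128,129),(78,135)]),
"b":([(66,140),(138,135)],[(272,141),(343,139)]),
"o":([(84,40),(138,73),(96,143),(42,108)],[(106,43),(154,75),(105,146),(57,109)]),
"r":([(97,54),(137,80),(101,136),(60,99)],[(130,54),(162,83),(122,134),(84,100)]),
"s":([(10,63),(93,47),(122,131),(39,146)],[(39,66),(125,50),(140,132),(59,149)])}
P["b"]=(P["b"][0],[(272,141),(343,139)])
for k,(a,b) in P.items():
    Q=[]
    if k=="b": b=[(x,y) for x,y in b]
    for p,q in zip(a,b): Q.append(tri([(w1,*px(k,0,*p)),(w2,*px(k,1,*q))]))
    X=np.array([q[0] for q in Q]); print(k,"c",X.mean(0).round(4),"z",X[:,2].round(3),"err",max(q[1] for q in Q).round(4))
    for i in range(len(X)-1): e=X[i+1]-X[i]; print("   edge",np.linalg.norm(e[:2]).round(4),np.degrees(np.arctan2(e[1],e[0])).round(1))
# board edge lines on z=.004
for n,a in [("r",[(10,72),(146,178)]),("g",[(10,83),(172,48)])]:
    p,q=[plane(w1,*px(n,0,*x),.004) for x in a]; print(n,"board edge",np.degrees(np.arctan2(*(q-p)[1::-1])).round(1))
# trays
def rect(c,lo,hi,box):
    hsv=cv2.cvtColor(c["color"],cv2.COLOR_RGB2HSV); m=cv2.inRange(hsv,lo,hi); k=np.zeros_like(m);x0,y0,x1,y1=box;k[y0:y1,x0:x1]=m[y0:y1,x0:x1]
    k=cv2.morphologyEx(k,cv2.MORPH_OPEN,np.ones((3,3))); cs=cv2.findContours(k,0,2)[0]; h=cv2.convexHull(max(cs,key=cv2.contourArea))
    return h.reshape(-1,2)
for n,lo,hi,V in [("blue",(105,120,30),(128,255,255),[(w1,(405,45,560,190)),(t,(430,160,515,245))]),("yellow",(24,90,60),(36,255,255),[(w2,(110,30,250,175)),(t,(130,155,225,245))])]:
    for c,b in V:
        h=rect(c,lo,hi,b); g=np.array([plane(c,u,v,.011)[:2] for u,v in h]); (cx,cy),sz,ang=cv2.minAreaRect((g*1000).astype(np.float32)); print(n,round(cx,1),round(cy,1),np.round(sz,1),round(ang,1), h[[h[:,0].argmin(),h[:,1].argmin(),h[:,0].argmax(),h[:,1].argmax()]].tolist())
E
python3 m.py
```

```text
g c [0.4512 0.1153 0.0262] z [0.025 0.021 0.028 0.031] err 0.0011
   edge 0.0244 -85.0
   edge 0.0268 -171.7
   edge 0.0246 97.2
b c [ 0.4589 -0.1217  0.1566] z [0.157 0.156] err 0.0007
   edge 0.0249 -87.6
o c [ 0.5571 -0.0048  0.0318] z [0.031 0.03  0.033 0.033] err 0.0004
   edge 0.0265 -120.8
   edge 0.0366 146.2
   edge 0.0277 55.7
r c [ 0.5632 -0.1158  0.0286] z [0.03  0.027 0.03  0.028] err 0.001
   edge 0.0212 -122.5
   edge 0.0282 145.0
   edge 0.024 50.2
s c [0.5679 0.123  0.0291] z [0.028 0.029 0.028 0.031] err 0.0003
   edge 0.0388 -80.3
   edge 0.0356 -169.0
   edge 0.0373 100.7
r board edge -126.9
g board edge -78.1
blue 516.7 -317.9 [136.7 134.1] 84.3 [[416, 166], [445, 59], [545, 70], [517, 177]]
blue 516.5 -317.6 [137.4 135.1] 84.4 [[436, 233], [449, 170], [504, 176], [503, 238]]
yellow 534.8 288.1 [136.4 134.3] 82.1 [[120, 72], [129, 41], [234, 57], [227, 165]]
yellow 534.0 284.4 [125.7 134.7] 82.2 [[143, 229], [162, 166], [213, 172], [203, 235]]
```

```bash
sed -i 's/\[(272,141),(343,139)\]/[(74,141),(145,139)]/g' m.py; python3 m.py | grep -A1 "^b c"
python3 - <<'E'
from rig import *
s=read_state(); print(s["time_s"],s["position"],s["joint_positions"].round(1) if hasattr(s["joint_positions"],"round") else s["joint_positions"])
E
```

```text
b c [ 0.4219 -0.122   0.0293] z [0.03  0.029] err 0.0009
   edge 0.0355 -87.7
2.45 [0.46917399 0.10834221 0.30041605] [-0.3 14.1 96.8 -0.1 69.1 89.7]
```

Emit:
{"fn": "step_arm", "kwargs": {"targets": [[1, -0.071, 0.021, -0.2, 0.555], [1, -0.071, 0.021, -0.4, 0.555], [1, -0.071, 0.021, -0.6, 0.555], [1, -0.071, 0.021, -0.8, 0.555], [1, -0.071, 0.021, -0.8, 0.555], [1, -0.071, 0.021, -0.8, 0.555], [1, -0.071, 0.021, -0.8, 0.555], [1, -0.071, 0.021, -0.8, 0.555], [1, -0.071, 0.021, -0.8, 0.555], [1, -0.071, 0.021, -0.8, 0.555], [1, -0.071, 0.021, -0.8, 0.555], [1, -0.071, 0.021, -0.8, 0.555], [1, -0.071, 0.021, -0.8, 0.555], [1, -0.071, 0.021, -0.8, 0.555]]}}

```text
time_s: 3.85
position: [0.4517, 0.1138, 0.1006]
tcp_rot: [[-0.169, 0.986, 0.0], [0.986, 0.169, -0.0], [-0.0, 0.0, -1.0]]
force: [0.3, 0.1, 0.4]
opening: 1.002
grasp_force: 0.0
```

Run:
```python
from h import *
from rig import *
c=snap("wrist","w3"); s=read_state();print(s["position"],s["tcp_rot"].round(3).tolist(),proj(c,(.4512,.1153,.028)))
```

```text
[0.45161734 0.11408975 0.10056521] [[-0.17, 0.985, 0.0], [0.985, 0.17, -0.0], [-0.0, 0.0, -1.0]] [322.01636943 208.97468595]
```

View pics/w3.png

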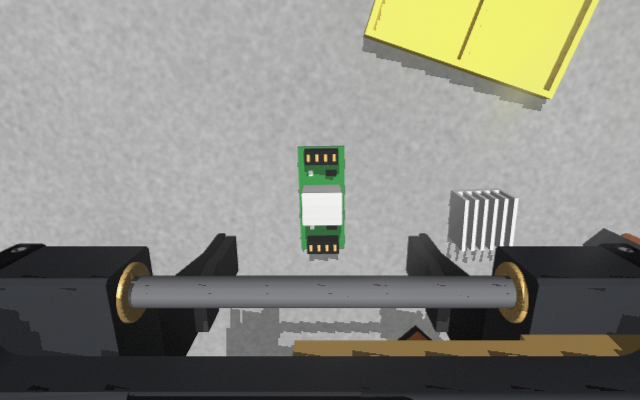

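The shield sits at (321,209), against a predicted (322,209), and the board is square between the jaws. I descend and grip.

Emit:
{"fn": "step_arm", "kwargs": {"targets": [[1, 0, 0.004, -0.12, 0], [1, 0, 0.004, -0.24, 0], [1, 0, 0.004, -0.33, 0], [1, 0, 0.004, -0.33, 0], [-1, 0, 0.004, -0.33, 0], [-1, 0, 0.004, -0.33, 0], [-1, 0, 0.004, -0.33, 0], [-1, 0, 0.004, -0.33, 0], [-1, 0, 0.004, -0.33, 0], [-1, 0, 0.004, -0.33, 0]]}}

```text
time_s: 4.9
position: [0.4514, 0.1163, 0.0184]
tcp_rot: [[-0.173, 0.985, 0.001], [0.985, 0.173, 0.0], [-0.0, 0.001, -1.0]]
force: [-0.4, -0.2, -0.2]
opening: 0.539
grasp_force: 0.0
```

Emit:
{"fn": "step_arm", "kwargs": {"targets": [[-1, 0, 0, 0, 0], [-1, 0, 0, 0, 0], [-1, 0, 0, 0, 0], [-1, 0, 0, 0, 0], [-1, 0, 0, 0, 0], [-1, 0, 0, 0, 0]]}}

```text
time_s: 5.5
position: [0.4512, 0.1163, 0.0181]
tcp_rot: [[-0.173, 0.985, 0.0], [0.985, 0.173, -0.0], [-0.0, 0.0, -1.0]]
force: [0.1, 0.0, 0.6]
opening: 0.32
grasp_force: 29.9
```

Emit:
{"fn": "step_arm", "kwargs": {"targets": [[-1, 0, 0, 0.1, 0], [-1, 0, 0, 0.2, 0], [-1, 0, 0, 0.32, 0], [-1, 0.04, -0.17, 0.32, 0], [-1, 0.08, -0.35, 0.32, 0], [-1, 0.12, -0.53, 0.32, -0.04], [-1, 0.16, -0.7, 0.32, -0.087], [-1, 0.196, -0.876, 0.32, -0.087]]}}

```text
time_s: 6.3
position: [0.5002, -0.1044, 0.098]
tcp_rot: [[0.101, 0.995, -0.0], [0.995, -0.101, 0.0], [0.0, -0.0, -1.0]]
force: [1.0, 0.8, 0.2]
opening: 0.322
grasp_force: 29.9
```

Emit:
{"fn": "step_arm", "kwargs": {"targets": [[-1, 0.04, -0.18, 0, 0], [-1, 0.08, -0.35, 0, 0], [-1, 0.12, -0.53, 0, 0], [-1, 0.16, -0.7, 0, 0], [-1, 0.196, -0.83, 0, 0], [-1, 0.196, -0.878, 0, 0], [-1, 0.196, -0.878, 0, 0], [-1, 0.196, -0.878, 0, 0], [-1, 0.196, -0.878, 0, 0]]}}

```text
time_s: 7.2
position: [0.5483, -0.3198, 0.0977]
tcp_rot: [[0.097, 0.995, -0.002], [0.995, -0.097, 0.002], [0.002, -0.002, -1.0]]
force: [-0.0, 0.8, -1.2]
opening: 0.316
grasp_force: 29.9
```

Run:
```python
from h import *
c=snap("wrist","w4")
```

```text
(no output)
```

View pics/w4.png

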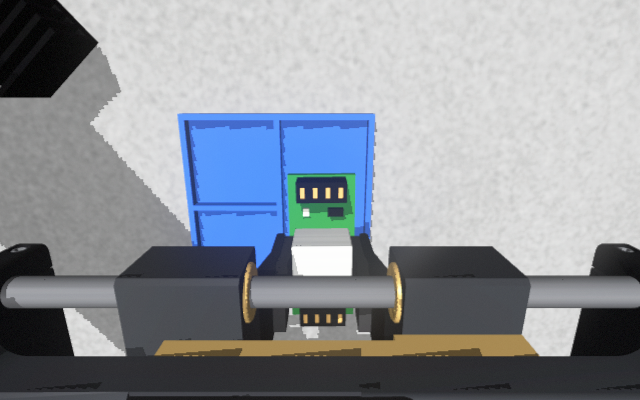

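The green board hangs parallel over the blue long pocket, with its end at (322,190) between the walls at columns 282 and 372. I lower and release it.

Emit:
{"fn": "step_arm", "kwargs": {"targets": [[-1, 0, 0, -0.1, 0], [-1, 0, 0, -0.2, 0], [-1, 0, 0, -0.26, 0], [-1, 0, 0, -0.29, 0], [-1, 0, 0, -0.304, 0], [-1, 0, 0, -0.306, 0], [-1, 0, 0, -0.306, 0], [-1, 0, 0, -0.306, 0]]}}

```text
time_s: 8.05
position: [0.5497, -0.3228, 0.0225]
tcp_rot: [[0.099, 0.995, 0.001], [0.995, -0.099, -0.001], [-0.001, 0.001, -1.0]]
force: [-0.0, -0.5, -0.8]
opening: 0.316
grasp_force: 29.9
```

Emit:
{"fn": "step_arm", "kwargs": {"targets": [[0.05, 0, 0, 0, 0], [0.05, 0, 0, 0, 0], [0.05, 0, 0, 0, 0], [0.05, 0, 0, 0, 0], [0.05, 0, 0, 0.1, 0], [0.05, 0, 0, 0.2, 0], [0.05, 0, 0, 0.32, 0]]}}

```text
time_s: 8.75
position: [0.5485, -0.3218, 0.1015]
tcp_rot: [[0.099, 0.995, -0.002], [0.995, -0.099, 0.001], [0.001, -0.002, -1.0]]
force: [-0.2, -0.3, -1.6]
opening: 0.524
grasp_force: 0.0
```

Emit:
{"fn": "step_arm", "kwargs": {"targets": [[0.33, -0.08, 0.15, 0, -0.455], [0.33, -0.16, 0.3, 0, -0.455], [0.33, -0.24, 0.45, 0, -0.455], [0.33, -0.32, 0.6, 0, -0.455], [0.33, -0.4, 0.75, 0, -0.455], [0.33, -0.434, 0.806, 0, -0.455], [0.33, -0.434, 0.806, 0, -0.455], [0.33, -0.434, 0.806, 0, -0.455], [0.33, -0.434, 0.806, 0, -0.455], [0.33, -0.434, 0.806, 0, -0.455], [0.33, -0.434, 0.806, 0, -0.455], [0.33, -0.434, 0.806, 0, -0.455]]}}

```text
time_s: 9.95
position: [0.4407, -0.1208, 0.1016]
tcp_rot: [[0.999, 0.044, 0.0], [0.044, -0.999, -0.0], [0.0, 0.0, -1.0]]
force: [0.2, 0.1, 0.6]
opening: 0.661
grasp_force: 0.0
```

Run:
```python
from h import *
from rig import *
c=snap("wrist","w5"); s=read_state();print(s["position"],s["tcp_rot"].round(3).tolist(),s["opening"],proj(c,(.4219,-.122,.028)),proj(c,(.4599,-.1204,.028)))
```

```text
[ 0.44073464 -0.12081478  0.10161284] [[0.999, 0.044, 0.0], [0.044, -0.999, -0.0], [0.0, 0.0, -1.0]] 0.6618925168632898 [321.35496549 236.60436241] [321.35724923 184.73052655]
```

View pics/w5.png

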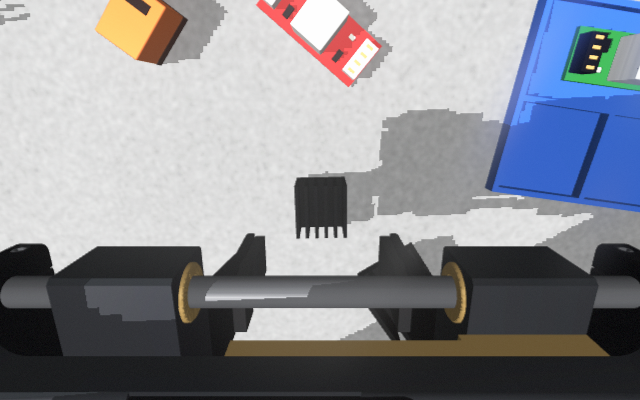

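The black sink spans columns 295–348, ends at row 237 as predicted, and is square between the jaws. The green board lies in its pocket at (620,55).

Emit:
{"fn": "step_arm", "kwargs": {"targets": [[0.33, 0, 0, -0.12, 0], [0.33, 0, 0, -0.24, 0], [0.33, 0, 0, -0.32, 0], [0.33, 0, 0, -0.336, 0], [0.33, 0, 0, -0.336, 0], [-1, 0, 0, -0.336, 0], [-1, 0, 0, -0.336, 0], [-1, 0, 0, -0.336, 0], [-1, 0, 0, -0.336, 0], [-1, 0, 0, -0.336, 0], [-1, 0, 0, -0.336, 0], [-1, 0, 0, -0.336, 0], [-1, 0, 0, -0.336, 0], [-1, 0, 0, -0.336, 0]]}}

```text
time_s: 11.4
position: [0.4411, -0.121, 0.0183]
tcp_rot: [[0.999, 0.042, 0.001], [0.042, -0.999, -0.001], [0.001, 0.001, -1.0]]
force: [-0.1, 0.0, 6.2]
opening: 0.41
grasp_force: 30.0
```

Emit:
{"fn": "step_arm", "kwargs": {"targets": [[-1, 0, 0, 0.1, 0], [-1, 0, 0, 0.2, 0], [-1, 0, 0, 0.32, 0], [-1, 0.03, -0.17, 0.32, 0], [-1, 0.06, -0.34, 0.32, -0.045], [-1, 0.09, -0.52, 0.32, -0.045], [-1, 0.12, -0.7, 0.32, -0.045], [-1, 0.15, -0.85, 0.32, -0.045], [-1, 0.162, -0.908, 0.32, -0.045], [-1, 0.162, -0.908, 0.32, -0.045], [-1, 0.162, -0.908, 0.32, -0.045], [-1, 0.162, -0.908, 0.2, -0.045], [-1, 0.162, -0.908, 0.1, -0.045], [-1, 0.162, -0.908, 0.05, -0.045], [-1, 0.162, -0.908, 0.025, -0.045], [-1, 0.162, -0.908, 0.014, -0.045], [-1, 0.162, -0.908, 0.014, -0.045], [-1, 0.162, -0.908, 0.014, -0.045]]}}

```text
time_s: 13.2
position: [0.4818, -0.348, 0.022]
tcp_rot: [[0.995, -0.098, 0.001], [-0.098, -0.995, -0.001], [0.002, 0.001, -1.0]]
force: [-0.5, -0.6, -0.1]
opening: 0.409
grasp_force: 30.0
```

Emit:
{"fn": "step_arm", "kwargs": {"targets": [[0.15, 0, 0, 0, 0], [0.15, 0, 0, 0, 0], [0.15, 0, 0, 0, 0], [0.15, 0, 0, 0, 0], [0.15, 0, 0, 0.1, 0], [0.15, 0, 0, 0.2, 0], [0.15, 0, 0, 0.32, 0], [0.3, 0.04, 0.17, 0.32, 0], [0.3, 0.07, 0.34, 0.32, 0], [0.3, 0.1, 0.5, 0.32, 0], [0.3, 0.15, 0.68, 0.32, 0]]}}

```text
time_s: 14.3
position: [0.5184, -0.1768, 0.1012]
tcp_rot: [[0.995, -0.1, 0.0], [-0.1, -0.995, -0.0], [0.0, 0.0, -1.0]]
force: [0.9, -0.8, -0.2]
opening: 0.65
grasp_force: 0.0
```

Emit:
{"fn": "step_arm", "kwargs": {"targets": [[0.3, 0.04, 0.17, 0, -0.04], [0.3, 0.07, 0.34, 0, -0.08], [0.3, 0.1, 0.51, 0, -0.12], [0.3, 0.14, 0.66, 0, -0.152], [0.3, 0.153, 0.694, 0, -0.152], [0.3, 0.153, 0.694, 0, -0.152], [0.3, 0.153, 0.694, 0, -0.152], [0.3, 0.153, 0.694, 0, -0.152]]}}

```text
time_s: 15.1
position: [0.5567, -0.0058, 0.101]
tcp_rot: [[0.838, -0.546, -0.0], [-0.546, -0.838, -0.0], [-0.0, 0.0, -1.0]]
force: [0.4, -0.4, 0.3]
opening: 0.651
grasp_force: 0.0
```

Run:
```python
from h import *
from rig import *
c=snap("wrist","w6"); s=read_state();print(s["position"],s["tcp_rot"].round(3).tolist(),s["opening"],proj(c,(.5571,-.0048,.034)))
```

```text
[ 0.55671774 -0.00587765  0.10099708] [[0.837, -0.547, -0.0], [-0.547, -0.837, -0.0], [-0.0, 0.0, -1.0]] 0.6493322408436835 [319.21961331 215.60677941]
```

View pics/w6.png

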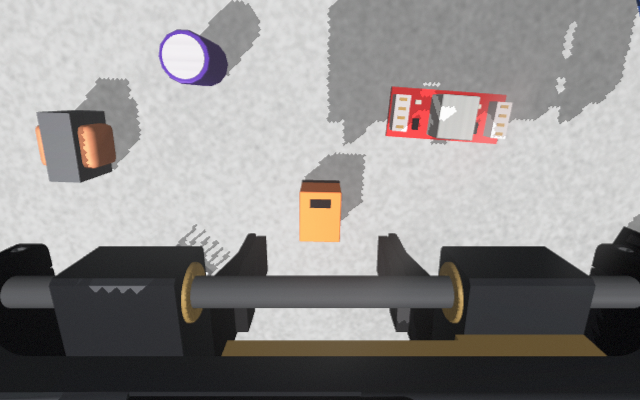

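The orange relay's top is centred at (320,217), against a predicted (319,216), and it is square to the jaws.

Emit:
{"fn": "step_arm", "kwargs": {"targets": [[0.3, 0, 0, -0.12, 0], [0.3, 0, 0, -0.24, 0], [0.3, 0, 0, -0.32, 0], [0.3, 0, 0, -0.334, 0], [0.3, 0, 0, -0.334, 0], [-1, 0, 0, -0.334, 0], [-1, 0, 0, -0.334, 0], [-1, 0, 0, -0.334, 0], [-1, 0, 0, -0.334, 0], [-1, 0, 0, -0.334, 0], [-1, 0, 0, -0.334, 0], [-1, 0, 0, -0.334, 0], [-1, 0, 0, -0.334, 0], [-1, 0, 0, -0.334, 0]]}}

```text
time_s: 16.55
position: [0.5572, -0.0043, 0.0181]
tcp_rot: [[0.838, -0.545, 0.001], [-0.545, -0.838, -0.0], [0.001, -0.0, -1.0]]
force: [-1.1, 1.0, 5.7]
opening: 0.318
grasp_force: 30.0
```

Emit:
{"fn": "step_arm", "kwargs": {"targets": [[-1, 0, 0, 0.1, 0], [-1, 0, 0, 0.2, 0], [-1, 0, 0, 0.32, 0], [-1, -0.04, -0.18, 0.32, 0.04], [-1, -0.08, -0.36, 0.32, 0.08], [-1, -0.12, -0.56, 0.32, 0.152]]}}

```text
time_s: 17.15
position: [0.5277, -0.1398, 0.0977]
tcp_rot: [[0.984, -0.18, 0.0], [-0.18, -0.984, -0.0], [0.0, 0.0, -1.0]]
force: [0.8, -1.0, -0.4]
opening: 0.319
grasp_force: 30.0
```

Emit:
{"fn": "step_arm", "kwargs": {"targets": [[-1, -0.05, -0.18, 0, 0], [-1, -0.1, -0.36, 0, 0], [-1, -0.14, -0.5, 0, 0], [-1, -0.157, -0.555, 0, 0], [-1, -0.157, -0.555, 0, 0], [-1, -0.157, -0.555, 0, 0], [-1, -0.157, -0.555, -0.1, 0], [-1, -0.157, -0.555, -0.2, 0], [-1, -0.157, -0.555, -0.26, 0], [-1, -0.157, -0.555, -0.295, 0], [-1, -0.157, -0.555, -0.306, 0], [-1, -0.157, -0.555, -0.306, 0], [-1, -0.157, -0.555, -0.306, 0]]}}

```text
time_s: 18.45
position: [0.4896, -0.277, 0.0216]
tcp_rot: [[0.983, -0.186, 0.001], [-0.186, -0.983, -0.001], [0.001, 0.0, -1.0]]
force: [-0.5, -0.1, 0.1]
opening: 0.32
grasp_force: 30.0
```

Emit:
{"fn": "step_arm", "kwargs": {"targets": [[-1, 0, 0, 0.02, 0.01], [-1, -0.006, -0.025, 0.02, 0.028], [-1, -0.006, -0.025, 0.02, 0.028], [-1, -0.006, -0.025, 0, 0.028], [-1, -0.006, -0.025, 0, 0.028], [-1, -0.006, -0.025, 0, 0.028]]}}

```text
time_s: 19.05
position: [0.4878, -0.2841, 0.021]
tcp_rot: [[0.995, -0.101, 0.001], [-0.101, -0.995, -0.0], [0.001, 0.0, -1.0]]
force: [0.7, -1.0, 1.1]
opening: 0.321
grasp_force: 30.0
```

Emit:
{"fn": "step_arm", "kwargs": {"targets": [[-0.03, 0, 0, 0, 0], [-0.03, 0, 0, 0, 0], [-0.03, 0, 0, 0, 0], [-0.03, 0, 0, 0, 0], [-0.03, 0, 0, 0.1, 0], [-0.03, 0, 0, 0.2, 0], [-0.03, 0, 0, 0.32, 0], [-0.03, 0, 0, 0.32, 0]]}}

```text
time_s: 19.85
position: [0.4895, -0.2857, 0.1046]
tcp_rot: [[0.995, -0.1, 0.006], [-0.1, -0.995, -0.005], [0.006, 0.004, -1.0]]
force: [-0.2, -1.0, -0.9]
opening: 0.484
grasp_force: 0.0
```

Emit:
{"fn": "step_arm", "kwargs": {"targets": [[0.5, 0, 0, 0.1, 0], [0.5, 0.09, 0.18, 0.1, 0.326], [0.5, 0.18, 0.36, 0.1, 0.326], [0.5, 0.26, 0.54, 0.05, 0.326], [0.5, 0.301, 0.67, 0, 0.326], [0.5, 0.301, 0.67, 0, 0.326], [0.5, 0.301, 0.67, 0, 0.326], [0.5, 0.301, 0.67, 0, 0.326], [0.5, 0.301, 0.67, 0, 0.326], [0.5, 0.301, 0.67, 0, 0.326], [0.5, 0.301, 0.67, 0, 0.326]]}}

```text
time_s: 20.95
position: [0.5624, -0.1166, 0.1007]
tcp_rot: [[0.605, 0.797, -0.001], [0.797, -0.605, 0.0], [-0.0, -0.001, -1.0]]
force: [0.4, -1.0, -0.2]
opening: 0.747
grasp_force: 0.0
```

Run:
```python
from h import *
from rig import *
c=snap("wrist","w7"); s=read_state();print(s["position"],s["tcp_rot"].round(3).tolist(),s["opening"],proj(c,(.5632,-.1158,.028)))
t=snap("top","t7")
a=c["color"][:260,:,::-1]; b=cv2.resize(t["color"][150:260,420:520,::-1],None,fx=3,fy=3)
o=np.zeros((600,640,3),np.uint8);o[:260]=a;o[265:595,:300]=b;cv2.imwrite("pics/m7.png",o)
```

```text
[ 0.56249423 -0.1166249   0.10084008] [[0.604, 0.797, -0.0], [0.797, -0.604, 0.0], [-0.0, -0.0, -1.0]] 0.7460754668575214 [321.74317996 209.57631472]
```

View pics/m7.png

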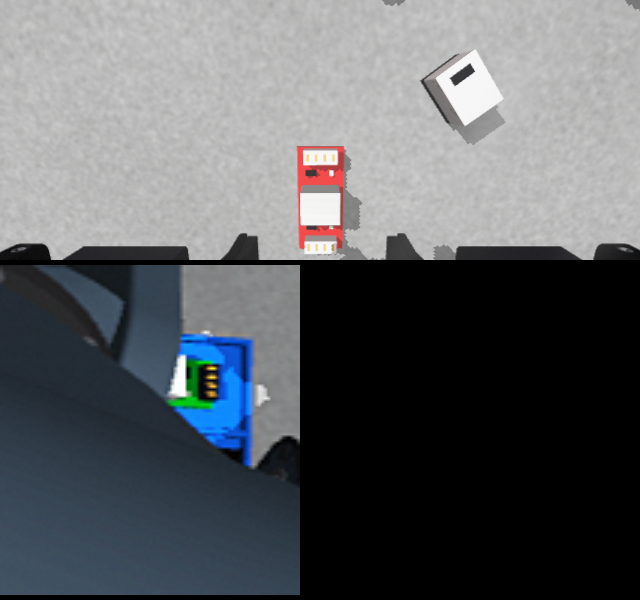

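The red shield is at (320,209), against a predicted (322,210), and aligned. In the top view the arm hides most of the blue tray, so I'll check that later. I grip the red board.

Emit:
{"fn": "step_arm", "kwargs": {"targets": [[0.5, 0, 0, -0.12, 0], [0.5, 0, 0, -0.24, 0], [0.5, 0, 0, -0.32, 0], [0.5, 0, 0, -0.33, 0], [0.5, 0, 0, -0.33, 0], [-1, 0, 0, -0.33, 0], [-1, 0, 0, -0.33, 0], [-1, 0, 0, -0.33, 0], [-1, 0, 0, -0.33, 0], [-1, 0, 0, -0.33, 0], [-1, 0, 0, -0.33, 0], [-1, 0, 0, -0.33, 0], [-1, 0, 0, -0.33, 0], [-1, 0, 0, -0.33, 0], [-1, 0, 0, -0.33, 0]]}}

```text
time_s: 22.55
position: [0.5627, -0.1165, 0.0188]
tcp_rot: [[0.603, 0.798, 0.0], [0.798, -0.603, -0.0], [0.0, 0.0, -1.0]]
force: [-1.7, 1.0, 4.2]
opening: 0.318
grasp_force: 30.0
```

Emit:
{"fn": "step_arm", "kwargs": {"targets": [[-1, 0, 0, 0.1, 0], [-1, 0, 0, 0.2, 0], [-1, 0, 0, 0.32, 0], [-1, 0, 0.17, 0.32, 0.04], [-1, 0, 0.34, 0.32, 0.08], [-1, 0, 0.52, 0.32, 0.12], [-1, 0, 0.7, 0.32, 0.161], [-1, 0, 0.797, 0.32, 0.161], [-1, 0, 0.797, 0.32, 0.161]]}}

```text
time_s: 23.45
position: [0.5618, 0.0862, 0.0981]
tcp_rot: [[0.136, 0.991, -0.001], [0.991, -0.136, 0.001], [0.001, -0.001, -1.0]]
force: [-0.1, 0.6, -0.5]
opening: 0.321
grasp_force: 30.0
```

Emit:
{"fn": "step_arm", "kwargs": {"targets": [[-1, 0.015, 0.17, 0, 0], [-1, 0.015, 0.34, 0, 0], [-1, 0.015, 0.52, 0, 0], [-1, 0.015, 0.7, 0, 0], [-1, 0.015, 0.797, 0, 0], [-1, 0.015, 0.797, 0, 0], [-1, 0.015, 0.797, 0, 0], [-1, 0.015, 0.797, 0, 0]]}}

```text
time_s: 24.25
position: [0.5665, 0.2802, 0.0981]
tcp_rot: [[0.142, 0.99, -0.001], [0.99, -0.142, -0.001], [-0.001, -0.001, -1.0]]
force: [0.3, -0.9, -0.4]
opening: 0.317
grasp_force: 30.0
```

Run:
```python
from h import *
from rig import *
c=snap("wrist","w8"); s=read_state();print(s["position"],s["tcp_rot"].round(3).tolist())
t=snap("top","t8")
a=c["color"][:260,:,::-1]; b=cv2.resize(t["color"][150:260,420:520,::-1],None,fx=3,fy=3)
o=np.zeros((600,640,3),np.uint8);o[:260]=a;o[265:595,:300]=b;cv2.imwrite("pics/m8.png",o)
```

```text
[0.56657196 0.28014537 0.09826432] [[0.143, 0.99, -0.001], [0.99, -0.143, -0.001], [-0.001, -0.001, -1.0]]
```

View pics/m8.png

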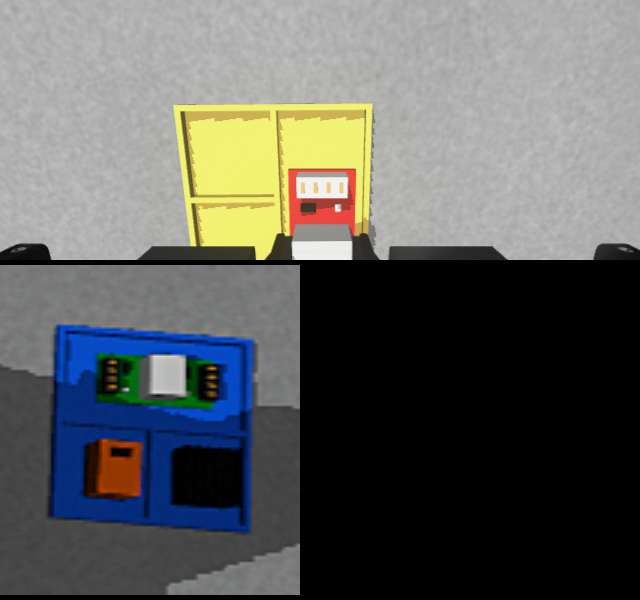

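The blue kit shows the board at (160,380), relay at (115,470) and black sink at (208,477), all in their pockets. The red board is lined up over the yellow long pocket.

Emit:
{"fn": "step_arm", "kwargs": {"targets": [[-1, 0, 0.005, -0.1, 0], [-1, 0, 0.005, -0.2, 0], [-1, 0, 0.005, -0.26, 0], [-1, 0, 0.005, -0.29, 0], [-1, 0, 0.005, -0.304, 0], [-1, 0, 0.005, -0.306, 0], [-1, 0, 0.005, -0.306, 0], [-1, 0, 0.005, -0.306, 0]]}}

```text
time_s: 25.15
position: [0.567, 0.2835, 0.0229]
tcp_rot: [[0.141, 0.99, 0.002], [0.99, -0.141, 0.001], [0.001, 0.002, -1.0]]
force: [-0.3, -0.4, 0.2]
opening: 0.32
grasp_force: 30.0
```

Emit:
{"fn": "step_arm", "kwargs": {"targets": [[0.05, 0, 0, 0, 0], [0.05, 0, 0, 0, 0], [0.05, 0, 0, 0, 0], [0.05, 0, 0, 0, 0], [0.05, 0, 0, 0.1, 0], [0.05, 0, 0, 0.2, 0], [0.05, 0, 0, 0.32, 0], [0.05, 0, 0, 0.32, 0]]}}

```text
time_s: 25.95
position: [0.5694, 0.2843, 0.1063]
tcp_rot: [[0.141, 0.99, 0.008], [0.99, -0.141, 0.003], [0.004, 0.008, -1.0]]
force: [1.1, 0.3, 0.8]
opening: 0.525
grasp_force: 0.0
```

Emit:
{"fn": "step_arm", "kwargs": {"targets": [[0.5, 0, 0, 0.1, 0], [0.5, 0.003, -0.17, 0.1, 0.03], [0.5, 0.003, -0.34, 0.1, 0.06], [0.5, 0.003, -0.52, 0.05, 0.1], [0.5, 0.003, -0.644, 0, 0.1], [0.5, 0.003, -0.644, 0, 0.1], [0.5, 0.003, -0.644, 0, 0.1], [0.5, 0.003, -0.644, 0, 0.1]]}}

```text
time_s: 26.75
position: [0.5673, 0.1231, 0.102]
tcp_rot: [[-0.173, 0.985, 0.0], [0.985, 0.173, 0.0], [0.0, 0.0, -1.0]]
force: [-0.6, 0.6, 0.5]
opening: 0.749
grasp_force: 0.0
```

Run:
```python
from h import *
from rig import *
c=snap("wrist","w9"); s=read_state();print(s["position"],s["tcp_rot"].round(3).tolist(),s["opening"],proj(c,(.5679,.1230,.028)))
```

```text
[0.56732992 0.12339349 0.1021918 ] [[-0.173, 0.985, 0.001], [0.985, 0.173, 0.0], [0.0, 0.001, -1.0]] 0.7494082232676826 [323.26478701 210.83180659]
```

View pics/w9.png

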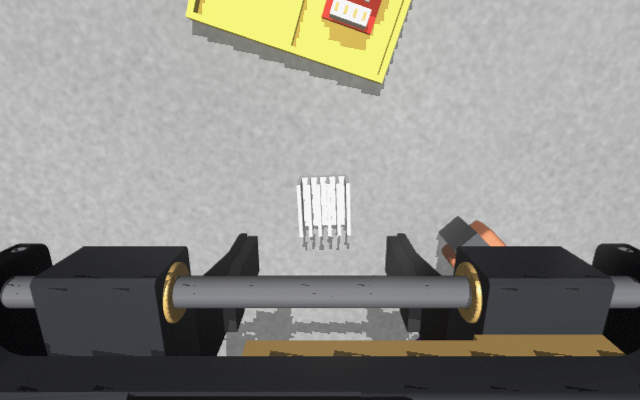

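The silver sink spans columns 298–351, rows 177–237, square and centred. The transformer at (470,235) is clear of the fingers.

Emit:
{"fn": "step_arm", "kwargs": {"targets": [[0.5, 0, 0, -0.12, 0], [0.5, 0, 0, -0.24, 0], [0.5, 0, 0, -0.32, 0], [0.5, 0, 0, -0.334, 0], [0.5, 0, 0, -0.334, 0], [-1, 0, 0, -0.334, 0], [-1, 0, 0, -0.334, 0], [-1, 0, 0, -0.334, 0], [-1, 0, 0, -0.334, 0], [-1, 0, 0, -0.334, 0], [-1, 0, 0, -0.334, 0], [-1, 0, 0, -0.334, 0], [-1, 0, 0, -0.334, 0], [-1, 0, 0, -0.334, 0]]}}

```text
time_s: 28.2
position: [0.5677, 0.1222, 0.0192]
tcp_rot: [[-0.172, 0.985, 0.001], [0.985, 0.172, -0.0], [-0.0, 0.001, -1.0]]
force: [-0.2, -0.2, 4.9]
opening: 0.41
grasp_force: 29.9
```

Emit:
{"fn": "step_arm", "kwargs": {"targets": [[-1, 0, 0, 0.1, 0], [-1, 0, 0, 0.2, 0], [-1, 0, 0, 0.32, 0], [-1, -0.08, 0.15, 0.32, -0.03], [-1, -0.16, 0.3, 0.32, -0.06], [-1, -0.24, 0.45, 0.32, -0.1], [-1, -0.28, 0.548, 0.32, -0.1], [-1, -0.28, 0.548, 0.32, -0.1], [-1, -0.28, 0.548, 0.32, -0.1], [-1, -0.28, 0.548, 0.2, -0.1], [-1, -0.28, 0.548, 0.1, -0.1], [-1, -0.28, 0.548, 0.05, -0.1], [-1, -0.28, 0.548, 0.025, -0.1], [-1, -0.28, 0.548, 0.014, -0.1], [-1, -0.28, 0.548, 0.014, -0.1], [-1, -0.28, 0.548, 0.014, -0.1]]}}

```text
time_s: 29.8
position: [0.4981, 0.2592, 0.0228]
tcp_rot: [[0.141, 0.99, 0.002], [0.99, -0.141, 0.001], [0.001, 0.002, -1.0]]
force: [0.8, 0.6, 0.1]
opening: 0.414
grasp_force: 29.9
```

Emit:
{"fn": "step_arm", "kwargs": {"targets": [[0.15, 0, 0, 0, 0], [0.15, 0, 0, 0, 0], [0.15, 0, 0, 0, 0], [0.15, 0, 0, 0, 0], [0.15, 0, 0, 0.1, 0], [0.15, 0, 0, 0.2, 0], [0.15, 0, 0, 0.4, 0], [0.15, -0.1, -0.2, 0.6, 0], [0.15, -0.2, -0.4, 0.8, 0], [0.15, -0.3, -0.6, 0.9, 0], [0.15, -0.3, -0.8, 0.9, 0], [0.15, -0.3, -0.95, 0.9, 0], [0.15, -0.3, -0.95, 0.9, 0]]}}

```text
time_s: 31.1
position: [0.4215, 0.0199, 0.2482]
tcp_rot: [[0.141, 0.99, 0.002], [0.99, -0.141, -0.001], [-0.001, 0.002, -1.0]]
force: [-0.0, -0.4, -0.2]
opening: 0.576
grasp_force: 0.0
```

Run:
```python
from h import *
t=snap("top","t9");s=snap("scene","s9")
k=t["color"][100:290,120:520,::-1]; a=cv2.resize(k,(632,300)); b=cv2.resize(s["color"][100:360,180:520,::-1],(392,300))
o=np.zeros((600,640,3),np.uint8);o[:300,:632]=a;o[300:,:392]=b;cv2.imwrite("pics/m9.png",o)
```

```text
(no output)
```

View pics/m9.png

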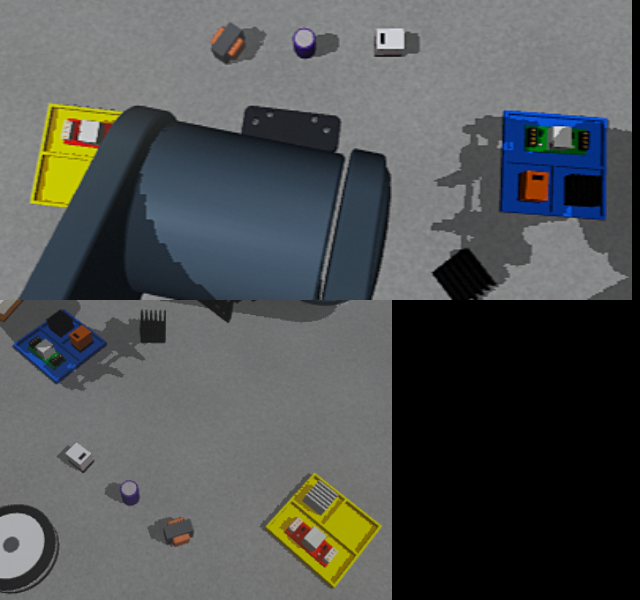

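Both kits are complete: green board, relay and black sink in blue (59,345), red board and silver sink in yellow (323,530). The white relay, capacitor, transformer and big sink are undisturbed.

```bash
python3 -c "
from rig import *
print(hand_in())"
```

```text
the job is handed in; nothing more can be done
None
```

I made up both kits and handed the job in at about 31 s; the last pictures show all five parts in their pockets and the white relay, transformer and capacitor where they stood.

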